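Set the day wheel on the coffee canister

ROBOT

A 6-joint arm with a two-finger parallel gripper is mounted at the origin on the work surface. World frame = base frame: x ahead of the robot, y to its left, z up, the work surface at z = 0. Lengths are in m, angles in rad, forces in N, time in s.
With the tool pointing down it reaches from about 0.35 to 0.775 m from the base axis. Payload 7.3 kg.
Tool frame: the origin (TCP) lies at the very end of the fingers, on their centre line; the grasp point (between the pads) lies grip_point_offset behind it (grip_point_offset is the distance from the TCP to the grasp point, in m); z points along the fingers, y is the direction in which the jaws open and shut (so a half turn about z gives the same grasp; the last joint's range is limited). The gripper opens to 92 mm and grips with 3 to 60 N. Pads are 19 mm wide; open, the fingers measure 130 mm over their backs; the gripper's body (75 mm by 190 mm) begins 47 mm behind the grasp point.
Start: joints at [-1.279, 0.342, 1.524, -0, 1.275, -0.146], TCP at [0.223, -0.475, 0.227] pointing down, gripper open.
Joint ranges: [-2.53, 2.53], [-0.77, 2.02], [0.04, 2.7], [-1, 4.14], [0.28, 2.66], [-3.11, 3.11]. Speed limits (rad/s): [2.57, 2.57, 3.14, 3.14, 3.14, 3.14].

INTERFACE

Orientations are given as [roll, pitch, yaw] about the fixed x, y, z axes, in that order (R = Rz(yaw) Ry(pitch) Rx(roll)).
In Python, from cell import * gives the robot as it stands.
- The arm moves only by the shell command python3 -m inch 'ROWS' [OPENING] [FORCE]. ROWS is JSON, a list that holds one entry, the list of rows, each a list of 4 numbers: the shift along the tool's x, y, z in mm, then the turn about the tool's z in rad. In form: [[[x, y, z, roll], ...]]. A call has 1 to 10 rows; each row shifts and turns the commanded pose from where the row before left it, along the tool's axes as they then stand; what a row does not reach is not made up. A row lasts 1/8 s, in which the tool goes at most 62.5 mm and 10.7 degrees, less where a joint would pass 70% of its speed; a pose out of reach is approached as far as the arm can. A call with a gripper value outside its range is refused whole. OPENING is the closure, from -1 (fully open) to 1 (shut), set as the call begins (- or left out, the last holds). The fingers move at their own pace and stop on an object; FORCE is the grip in N (left out, the last holds). Time passes only in rows, so rows that do not move let the fingers close. It gives the time, the measured TCP pose, the force and the opening at its end, in the units of the state.
- observe(): the state, without advancing time (a new reading comes with each control period).
- read_camera(name): name is "side" or "top"; returns a dict with "img" (420x560x3 uint8, blue, green, red), "fx", "fy", "cx", "cy" (pixels), "k1" (the pictures are not rectified: a ray, as slopes to the right and down, at radius r is drawn at 1 + k1 r^2 times it, then the intrinsics apply), "eye" and "rotation" of the camera in the world. Camera axes: x right, y down, z forward; pixel columns grow to the right and rows downward; lengths in m; the calibration is good to about 2 mm. A picture is of the moment at which its call begins. There is no depth.
- hand_in(): hands the job in, once; it reports no verdict.
Trained networks look in the newest picture that a camera, given by its name, has taken for a name from the list of things; names that differ only in an ending like _2 or _b are one class to them, and where a whole thing is asked for, a point or a joint stands for the part that bears it (a point fixed in the world has none). Each returns a list of dicts, best first, with "conf" (0 to 1); they miss things now and then, are a little off and sometimes report something else, mostly with a low value. They report only what shows in the picture. A call takes as long as a camera call. They do not tell look-alikes from the thing itself.
- boxes_of(camera, label): "at" ([row, column] in pixels, amid what is visible of it).
- place_of(camera, label): "at" ([row, column] in pixels: a listed point, or the origin of a listed thing).
The state is a dict: "time": time; "qpos": joint angles; "qvel": joint speeds; "joint_efforts": joint torques, N m; "tool_pos": TCP position; "tool_rot": TCP orientation; "contact_force": force on the tool from outside, world axes, zero at the start; "torque": the same for the moment, N m; "opening": finger opening in m.
Only numpy, scipy, OpenCV 4.12 (cv2) and the standard library are available. Lean on these libraries where they do the work, as an engineer would, in place of code of your own. Each camera call takes 0.05 s, during which the arm holds its last target. There are 200 camera calls.

TASK

The coffee canister on the fridge-top tray has just been refilled, so set the day wheel on its lid: flick the edge of the wheel round clockwise (seen from above) with a fingertip until the long pointer lobe clicks to rest in line with the broad mark over the clasp, and do not click past that mark. Only push the wheel, gently: do not lift, tip, turn or shove the canister, and leave everything else as it stands.

Things in the scene. Friction and masses are not known exactly. Their poses are not given: they have to be found in the camera images.
- canister: Loose steel coffee canister, 0.9 kg, on a rubber foot, standing on the tray (tray floor at z = 4 mm). Origin: centre of the underside; z up; x points to the wire clasp, which stands out to 87 mm from the centre and stays 5 mm below the lid top. Body 136 mm in diameter; lid 144 mm in diameter, flat top 112 mm above the origin. The day wheel turns on the centre line on top of the lid.
- day_wheel (a joint): Wheel angle (rad): 0 = pointer at the broad mark, grows clockwise seen from above. It rests by itself at whole multiples of 0.8976 (seven clicks a turn); starts 2, 3 or 4 clicks before the mark (-1.80, -2.69 or -3.59). Pushed half a click (0.45) on, it snaps to the next click by itself, ahead of the finger; let go sooner, it springs back. Takes 1 to 2 N at a lobe's end; no end stops.
- wheel_hub (a point): Centre of the day wheel's top, 127 mm above the canister's origin; x along the pointer, turning with the wheel; z up. Flat black star wheel, vertical axis, 14 mm thick, 1 mm above the bare flat lid. Hub radius 33 mm; seven radial lobes 9 mm wide, 51.4 degrees apart counted from x: six end, rounded, 46 mm from the centre; the pointer reaches 62 mm.
- pointer_tip (a point): The tip of the long pointer lobe, on its top face, 62 mm from the wheel's centre.
- clasp_mark (a point): The broad mark, 12 mm wide and 6.5 mm long, raised 1 mm, on the lid's rim over the clasp, 67 mm from the lid's centre. Six narrow marks (3.5 mm wide) show the other click positions.
- carousel: Bystander: black plastic spice carousel, fixed foot; its rack, 168 mm in diameter and 198 mm tall to the knob, turns freely and holds six glass jars. Origin: centre of the underside.
- mortar: Bystander: white ceramic mortar, 100 mm in diameter and 72 mm tall, its pestle leaning in it up to 125 mm. Origin: centre of the underside.
- cruet: Bystander: glass cruet, 70 mm in diameter, 137 mm tall, with hinged steel flip stopper. Origin: centre of the underside.
- jar: Bystander: glass jar of lentils with a steel screw lid, 75 mm in diameter, 104 mm tall. Origin: centre of the underside.
- spoons: Bystander: copper-toned measuring spoon set lying fanned on its ring, about 120 mm long, 16 mm tall. Origin: under the ring; the spoons point along its x.
- brush: Bystander: silicone brush lying flat, 205 mm long, 18 mm tall, wooden handle towards its -x. Origin: on the underside, near the middle.
- kanaka: Bystander: small copper coffee pot, 76 mm in diameter, 70 mm tall, long wooden handle rising to 91 mm, reaching 150 mm along its x. Origin: centre of the underside.
Things that resemble listed ones, but are neither listed nor needed, are in the scene too. What is shaped like the canister but red or yellow is not meant.

How it is judged:
By the outcome, as a careful person would: the job done as asked, in the order asked, and still so for the second after the job is handed in, with the robot touching nothing.
It also fails if it takes over 61 s, if anything falls off the work surface, if the arm or the gripper's body presses on something with over 40 N, if the wrist force passes 120 N, or if a joint passes its speed limit or range.

## Working session

There is one attempt and no reset: what is moved stays moved. The work goes in short steps, Python scripts to look and compute and a shell command to move; the robot and the scene stay as the last step left them, time stands still between calls to the robot, and variables do not carry over. Pictures are saved under pics/ and viewed, about 8 in all and at most 12, crops included, and the job is handed in when it is done.

```bash
ls; mkdir -p pics; cat > h.py <<'E'
from cell import *
import numpy as np, cv2
def ray(c,at):
    x=(at[1]-c["cx"])/c["fx"]; y=(at[0]-c["cy"])/c["fy"]
    K=np.eye(3); p=cv2.undistortPoints(np.array([[[x,y]]],float),K,np.array([c["k1"],0,0,0.]))[0,0]
    d=np.array(c["rotation"])@np.array([p[0],p[1],1.]); return np.array(c["eye"]),d
def at_z(c,at,z):
    e,d=ray(c,at); return e+d*(z-e[2])/d[2]
def proj(c,P):
    q=np.array(c["rotation"]).T@(np.array(P,float)-np.array(c["eye"])); s=q[:2]/q[2]; s=s*(1+c["k1"]*(s@s))
    return np.array([s[1]*c["fy"]+c["cy"], s[0]*c["fx"]+c["cx"]])
E
python3 - <<'E'
from h import *
o=observe(); print(o)
for n in("top","side"):
    c=read_camera(n); cv2.imwrite(f"pics/{n}0.png",c["img"]); print(n,c["eye"],c["fx"],c["k1"])
    for l,z in(("canister",.004),("wheel_hub",.131),("pointer_tip",.131),("clasp_mark",.117)):
        for r in place_of(n,l)[:4]: print(l,r["conf"],r["at"],at_z(c,r["at"],z).round(4))
E
```

```text
pics
{'time': 0.0, 'qpos': array([-1.27901506e+00,  3.42708807e-01,  1.52496499e+00, -1.58883026e-05,
        1.27541431e+00, -1.46012290e-01]), 'qvel': array([ 0.00012784,  0.00058487, -0.00012722,  0.0002803 , -0.00134895,
       -0.0014709 ]), 'joint_efforts': array([-9.74494251e-04, -4.31253290e+01, -2.44216543e+01,  7.16197933e-02,
        5.59253432e-02, -1.10830288e-04]), 'tool_pos': array([ 0.22246645, -0.4751058 ,  0.22607035]), 'tool_rot': array([-3.14011090e+00, -2.02548763e-04,  4.37798040e-01]), 'contact_force': array([ 0.35208726, -0.14439832,  0.22077887]), 'torque': array([ 0.00980709, -0.00029469,  0.02302722]), 'opening': 0.09176211624574503}
top [ 0.31470017 -0.00501152  1.46102994] 472.65245879654805 -0.12093714661102535Traceback (most recent call last):
  File "<stdin>", line 6, in <module>
  File "h.py", line 8, in at_z
    e,d=ray(c,at); return e+d*(z-e[2])/d[2]
                                       ~^^^
IndexError: invalid index to scalar variable.
```

```bash
cat > h.py <<'E'
from cell import *
import numpy as np, cv2
from scipy.spatial.transform import Rotation
def R(c): return Rotation.from_euler("xyz",c["rotation"]).as_matrix()
def ray(c,at):
    x=(at[1]-c["cx"])/c["fx"]; y=(at[0]-c["cy"])/c["fy"]
    p=cv2.undistortPoints(np.array([[[x,y]]],float),np.eye(3),np.array([c["k1"],0,0,0.]))[0,0]
    return np.array(c["eye"]),R(c)@np.array([p[0],p[1],1.])
def at_z(c,at,z):
    e,d=ray(c,at); return e+d*(z-e[2])/d[2]
def proj(c,P):
    q=R(c).T@(np.array(P,float)-np.array(c["eye"])); s=q[:2]/q[2]; s=s*(1+c["k1"]*(s@s))
    return np.array([s[1]*c["fy"]+c["cy"], s[0]*c["fx"]+c["cx"]])
E
python3 - <<'E'
from h import *
for n in("top","side"):
    c=read_camera(n); cv2.imwrite(f"pics/{n}0.png",c["img"]); print(n,c["eye"],c["rotation"],c["fx"])
    for l,z in(("canister",.004),("wheel_hub",.131),("pointer_tip",.131),("clasp_mark",.117)):
        for r in place_of(n,l)[:4]: print(l,r["conf"],r["at"],at_z(c,r["at"],z).round(4))
E
```

```text
top [ 0.31470017 -0.00501152  1.46102994] [-3.05414231  0.00968787 -1.55319197] 472.65245879654805
canister 0.73 [278.1, 405.0] [ 0.2301 -0.3645  0.004 ]
canister 0.66 [181.8, 298.7] [ 0.5231 -0.0323  0.004 ]
canister 0.64 [167.8, 301.9] [ 0.5673 -0.0416  0.004 ]
canister 0.62 [278.1, 199.7] [0.2195 0.2678 0.004 ]
wheel_hub 0.92 [283.7, 409.2] [ 0.2219 -0.3452  0.131 ]
wheel_hub 0.8 [158.8, 302.5] [ 0.5713 -0.0398  0.131 ]
wheel_hub 0.72 [283.1, 195.8] [0.2135 0.2547 0.131 ]
pointer_tip 0.97 [179.4, 295.6] [ 0.5116 -0.021   0.131 ]
pointer_tip 0.75 [279.6, 173.2] [0.2216 0.3195 0.131 ]
pointer_tip 0.73 [276.8, 395.7] [ 0.2408 -0.3066  0.131 ]
clasp_mark 0.96 [279.9, 171.0] [0.2196 0.3292 0.117 ]
clasp_mark 0.71 [276.9, 394.5] [ 0.2397 -0.3064  0.117 ]
clasp_mark 0.6 [140.3, 293.1] [ 0.6281 -0.0122  0.117 ]
side [ 0.40673931 -0.92967446  1.06631382] [-2.37013476 -0.00319911 -0.03284289] 497.46720479466165
canister 0.91 [356.7, 185.3] [ 0.2181 -0.3616  0.004 ]
canister 0.89 [174.2, 205.1] [0.2203 0.2693 0.004 ]
canister 0.65 [245.8, 322.0] [ 0.5653 -0.0397  0.004 ]
wheel_hub 0.68 [329.1, 177.7] [ 0.2184 -0.3658  0.131 ]
wheel_hub 0.65 [145.9, 200.3] [0.2199 0.2535 0.131 ]
wheel_hub 0.57 [212.5, 327.8] [ 0.5724 -0.0335  0.131 ]
pointer_tip 0.94 [305.7, 195.4] [ 0.2509 -0.3089  0.131 ]
pointer_tip 0.8 [211.2, 306.2] [ 0.5164 -0.0271  0.131 ]
pointer_tip 0.68 [134.2, 199.0] [0.2118 0.3108 0.131 ]
clasp_mark 0.85 [136.6, 199.0] [0.2098 0.3172 0.117 ]
clasp_mark 0.78 [211.4, 350.8] [ 0.6362 -0.0179  0.117 ]
clasp_mark 0.63 [305.9, 193.8] [ 0.245 -0.3    0.117]
```

View pics/top0.png

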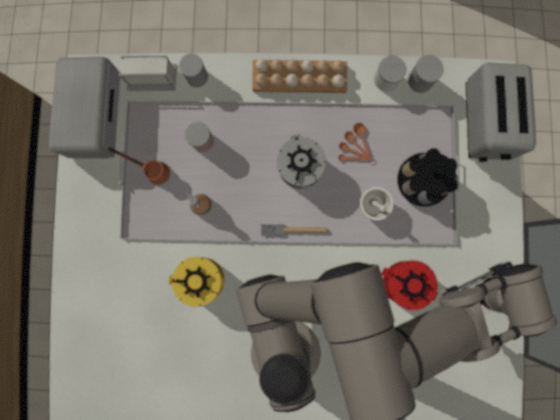

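View pics/side0.png

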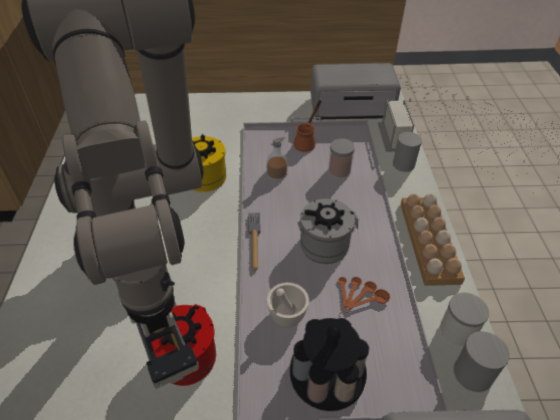

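Three canister-shaped things show in the top view: red (285,412), yellow (281,197) and steel on the tray (160,301). The steel one fits, because it is on the tray and is neither red nor yellow. Next is an enlarged rectified crop of it from both cameras.

```bash
cat > rect.py <<'E'
from h import *
def rect(n,cx,cy,z,half=.1,S=400):
    c=read_camera(n); u=np.linspace(-half,half,S)
    M=np.zeros((S,S,2),np.float32)
    for i in range(S):
        for j in range(S):
            p=proj(c,[cx-u[i],cy-u[j],z]); M[i,j]=p[1],p[0]   # up=+x, left=+y
    return cv2.remap(c["img"],M[...,0],M[...,1],cv2.INTER_CUBIC)
E
python3 - <<'E'
from rect import *
a=[rect(n,.57,-.038,.131) for n in("top","side")]
for im in a:
    for r in (46,62): cv2.circle(im,(200,200),int(r*2),(0,255,0),1)
cv2.imwrite("pics/r0.png",np.hstack(a))
E
```

```text
(no output)
```

View pics/r0.png

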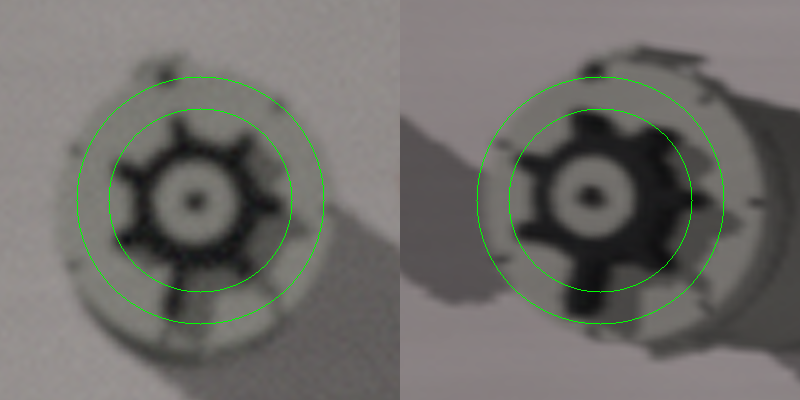

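The crop shows the steel canister, so it is the one meant. In the top half the hub is at (195,202), the broad mark with clasp at (166,76) and the long lobe at (170,310). That puts the mark at about +13° from world x and the pointer at about 167°, so it is 3 clicks short (-2.69). Hub ≈ (0.5705, -0.035). I'll close the fingers and follow behind the pointer.

```bash
python3 -m inch '[[[43,-27,0,0],[43,-27,0,0],[43,-27,0,0],[43,-27,0,0],[43,-27,0,0],[43,-27,0,0],[43,-27,0,0],[43,-27,0,0],[43,-27,0,0],[43,-27,0,0]]]' 1 20; python3 -m inch '[[[0,0,0,-0.152],[0,0,0,-0.152],[0,0,0,-0.152],[0,0,0,-0.152],[0,0,0,-0.152],[0,0,0,-0.152],[0,0,0,0],[0,0,0,0]]]'
```

```text
time: 1.95
tool_pos: [0.4984, -0.0471, 0.2269]
tool_rot: [3.141, -0.0, 0.438]
contact_force: [1.2, 0.1, -0.0]
opening: 0.0005
time: 2.95
tool_pos: [0.4976, -0.0487, 0.2267]
tool_rot: [3.141, 0.0, 1.347]
contact_force: [0.3, -0.0, 0.4]
opening: 0.0005
```

```bash
python3 -m inch '[[[0,0,20,0],[0,0,20,0],[0,0,20,0],[0,0,15,0],[0,0,0,0],[0,0,0,0]]]'; python3 - <<'E'
from rect import *
a=[rect(n,.55,-.04,.131,.13,400) for n in("top","side")]
cv2.imwrite("pics/r1.png",np.hstack(a)); c=read_camera("side"); p=proj(c,observe()["tool_pos"]); print(p)
E
```

```text
time: 3.7
tool_pos: [0.498, -0.0488, 0.1523]
tool_rot: [3.141, 0.0, 1.349]
contact_force: [-0.1, -0.1, 0.5]
opening: 0.0005
[211.5970387  300.01842331]
```

View pics/r1.png

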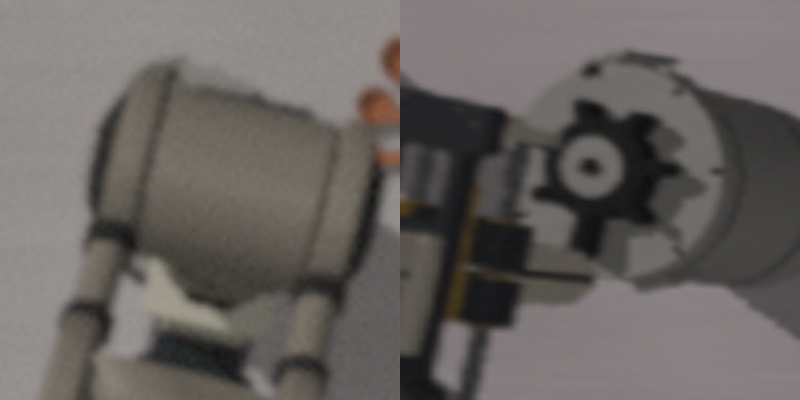

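The side half shows the fingertips at (590,280), which allowing for height is to the right (−y) of the pointer at (588,240), as planned. Descending beside it, then pushing for the first click.

```bash
python3 -m inch '[[[0,0,10,0],[0,0,10,0],[0,0,10,0],[0,0,0,0],[0,0,0,0]]]'; python3 -m inch '[[[3,0,0,0],[3,0,0,0],[3,0,0,0],[2,0,0,0],[0,0,0,0]]]'
```

```text
time: 4.47
tool_pos: [0.4977, -0.0487, 0.1217]
tool_rot: [3.142, 0.0, 1.35]
contact_force: [0.8, 0.5, 0.2]
opening: 0.0003
time: 5.1
tool_pos: [0.5, -0.0377, 0.1217]
tool_rot: [3.142, 0.0, 1.35]
contact_force: [-0.7, 0.6, 0.4]
opening: 0.0005
```

```bash
python3 -m inch '[[[3.4,-0.8,0,0.05],[3.4,-0.8,0,0.05],[3.4,-0.8,0,0.05],[3.4,-0.8,0,0.05],[3.4,-0.8,0,0.05],[3.4,-0.8,0,0.05]]]';python3 -m inch '[[[3.4,-0.8,0,0.05],[3.4,-0.8,0,0.05],[0,0,0,0]]]'; python3 -m inch '[[[3.4,-0.8,0,0.05],[3.4,-0.8,0,0.05],[3.4,-0.8,0,0.05],[0,0,0,0],[0,0,0,0]]]'
python3 - <<'E'
from rect import *
cv2.imwrite("pics/r2.png",rect("side",.56,-.035,.131,.1,400))
p=observe()["tool_pos"][:2]-np.array([.5705,-.035]); print(np.hypot(*p),np.degrees(np.arctan2(p[1],p[0])))
E
```

```text
time: 5.85
tool_pos: [0.5024, -0.0172, 0.1217]
tool_rot: [3.142, 0.0, 1.048]
contact_force: [0.1, -0.1, -0.3]
opening: 0.0001
time: 6.22
tool_pos: [0.5046, -0.0105, 0.1217]
tool_rot: [3.141, 0.0, 0.95]
contact_force: [0.7, 0.9, -0.5]
opening: 0.0006
time: 6.85
tool_pos: [0.5089, -0.0013, 0.1217]
tool_rot: [3.142, 0.0, 0.801]
contact_force: [0.2, 0.4, 1.0]
opening: 0.0004
0.07019426367051292 151.27661924982817
```

View pics/r2.png

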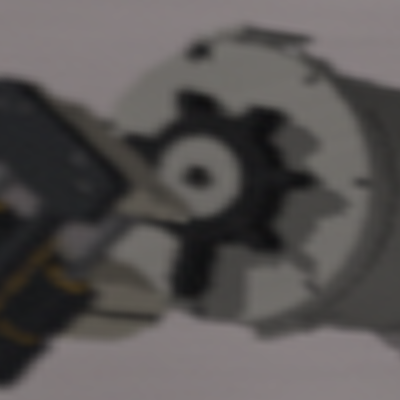

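The pointer still stands at (190,285), and the fingertips at (160,310) are now left of it. The tips are thinner than assumed and passed just outside the pointer. I'll back out along the same arc and repeat at a smaller radius.

```bash
python3 -m inch '[[[0,-4,0,0],[-7.2,2,0,-0.1],[-7.2,2,0,-0.1],[-7.2,2,0,-0.1],[-7.2,2,0,-0.1],[-7.2,2,0,-0.1],[-3.6,1,0,-0.05],[-5,0,0,0],[-5,0,0,0],[0,0,0,0]]]'
python3 - <<'E'
from h import *
p=observe()["tool_pos"][:2]-np.array([.5705,-.035]); a=np.radians(167.3); print(p@[np.cos(a),np.sin(a)],p@[-np.sin(a),np.cos(a)])
E
```

```text
time: 8.15
tool_pos: [0.4929, -0.0474, 0.1217]
tool_rot: [3.142, 0.0, 1.349]
contact_force: [-0.5, 0.3, 0.7]
opening: 0.0002
0.07298792999027305 0.029172159873824887
```

```bash
python3 -m inch '[[[0,4,0,0],[0,4,0,0],[0,4,0,0],[0,4,0,0],[3,0,0,0],[3,0,0,0],[3,0,0,0],[2,0,0,0],[0,0,0,0]]]'; python3 -m inch '[[[2.9,-0.8,0,0.05],[2.9,-0.8,0,0.05],[2.9,-0.8,0,0.05],[2.9,-0.8,0,0.05],[2.9,-0.8,0,0.05],[0,0,0,0]]]'
python3 - <<'E'
from rect import *
cv2.imwrite("pics/r3.png",rect("side",.56,-.035,.131,.1,400))
p=observe()["tool_pos"][:2]-np.array([.5705,-.035]); print(np.hypot(*p),np.degrees(np.arctan2(p[1],p[0])))
E
```

```text
time: 9.28
tool_pos: [0.511, -0.0397, 0.1217]
tool_rot: [3.142, 0.0, 1.35]
contact_force: [-0.9, -0.1, -0.6]
opening: 0.0006
time: 10.02
tool_pos: [0.5118, -0.025, 0.1218]
tool_rot: [3.141, 0.0, 1.1]
contact_force: [0.2, -0.1, 0.0]
opening: 0.0005
0.05949584699985727 170.35718068785047
```

View pics/r3.png

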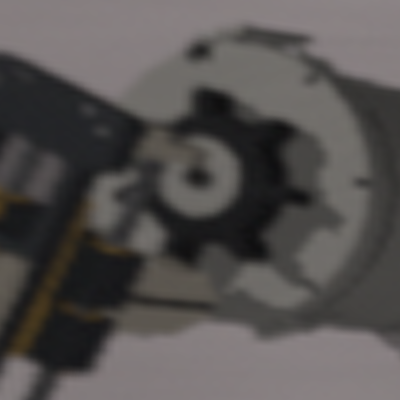

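The wheel is now turning with the finger: the lobe that was at (190,100) has moved to (210,100), and the pointer is hidden behind the fingertip. Continuing through the first snap.

```bash
python3 -m inch '[[[2.9,-0.8,0,0.05],[2.9,-0.8,0,0.05],[2.9,-0.8,0,0.05],[2.9,-0.8,0,0.05],[2.9,-0.8,0,0.05],[2.9,-0.8,0,0.05],[2.9,-0.8,0,0.05],[0,0,0,0]]]'
python3 - <<'E'
from rect import *
cv2.imwrite("pics/r4.png",rect("side",.57,-.035,.131,.1,400))
o=observe(); p=o["tool_pos"][:2]-np.array([.5705,-.035]); print(np.hypot(*p),np.degrees(np.arctan2(p[1],p[0])))
yaw=o["tool_rot"][2]; a=yaw+np.pi/2; print("frame",np.degrees(a),"r",p@[np.cos(a),np.sin(a)],"t",p@[-np.sin(a),np.cos(a)])
E
```

```text
time: 11.08
tool_pos: [0.519, -0.0052, 0.1217]
tool_rot: [-3.142, 0.0, 0.751]
contact_force: [0.3, 0.7, 0.3]
opening: 0.0005
0.059483961964057336 150.06873277868607
frame 133.0560972032676 r 0.05688095897339024 t 0.01740397188026104
```

View pics/r4.png

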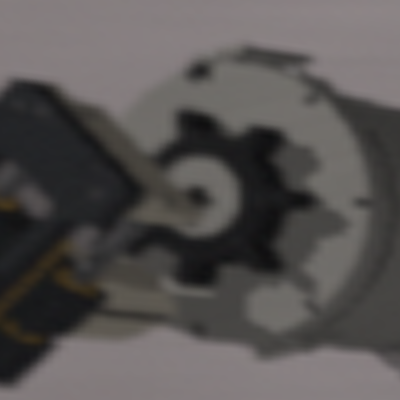

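The lobe at (190,270) is now a short one and the lobes are back on the click marks, so the first click is made. Second click: another 0.9 rad.

```bash
python3 -m inch '[[[2.9,-0.8,0,0.05],[2.9,-0.8,0,0.05],[2.9,-0.8,0,0.05],[2.9,-0.8,0,0.05],[2.9,-0.8,0,0.05],[2.9,-0.8,0,0.05],[2.9,-0.8,0,0.05],[2.9,-0.8,0,0.05],[2.9,-0.8,0,0.05],[0,0,0,0]]]';  python3 -m inch '[[[2.9,-0.8,0,0.05],[2.9,-0.8,0,0.05],[2.9,-0.8,0,0.05],[2.9,-0.8,0,0.05],[2.9,-0.8,0,0.05],[2.9,-0.8,0,0.05],[2.9,-0.8,0,0.05],[2.9,-0.8,0,0.05],[2.9,-0.8,0,0.05],[0,0,0,0]]]'
python3 - <<'E'
from rect import *
cv2.imwrite("pics/r5.png",rect("side",.57,-.035,.131,.1,400))
o=observe(); p=o["tool_pos"][:2]-np.array([.5705,-.035])
yaw=o["tool_rot"][2]; a=yaw+np.pi/2; print("frame",np.degrees(a),"r",p@[np.cos(a),np.sin(a)],"t",p@[-np.sin(a),np.cos(a)])
for l in ("pointer_tip","clasp_mark"): print(l,place_of("side",l))
E
```

```text
time: 12.38
tool_pos: [0.5373, 0.0143, 0.1216]
tool_rot: [3.142, 0.0, 0.301]
contact_force: [-0.2, 0.3, 0.4]
opening: 0.0006
time: 13.62
tool_pos: [0.5624, 0.0239, 0.1217]
tool_rot: [3.142, -0.0, -0.148]
contact_force: [0.3, -0.1, -0.3]
opening: 0.0008
frame 81.5140905881088 r 0.05705964441656945 t 0.016831320875192582
pointer_tip [{'at': [200.5, 335.0], 'conf': 0.92}, {'at': [133.8, 200.3], 'conf': 0.69}, {'at': [306.3, 197.6], 'conf': 0.58}, {'at': [168.4, 339.0], 'conf': 0.26}]
clasp_mark [{'at': [212.8, 353.3], 'conf': 0.7}, {'at': [304.8, 192.6], 'conf': 0.68}, {'at': [135.2, 197.9], 'conf': 0.61}]
```

View pics/r5.png

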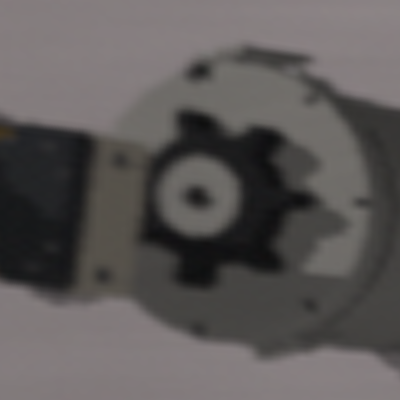

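```bash
python3 - <<'E'
from h import *
c=read_camera("side"); H=np.array([.5705,-.035])
for r in place_of("side","pointer_tip")[:2]:
    p=at_z(c,r["at"],.131); q=p[:2]-H; print(r,p.round(4),np.hypot(*q),np.degrees(np.arctan2(q[1],q[0])))
E
```

```text
{'at': [132.4, 203.3], 'conf': 0.96} [0.2243 0.3196 0.131 ] 0.4955568680307371 134.3163247077978
{'at': [306.8, 194.7], 'conf': 0.62} [ 0.2496 -0.3117  0.131 ] 0.42376100638229214 -139.23312392611987
```

The second click is made. The lobes are on the marks and all five visible lobes are short. The network's pointer hit at (200.5,335) comes out at roughly 67°, against 64° expected after two clicks. Third and last push: 0.9 rad, well short of the resting pointer.

```bash
python3 -m inch '[[[2.9,-0.8,0,0.05],[2.9,-0.8,0,0.05],[2.9,-0.8,0,0.05],[2.9,-0.8,0,0.05],[2.9,-0.8,0,0.05],[2.9,-0.8,0,0.05],[2.9,-0.8,0,0.05],[2.9,-0.8,0,0.05],[2.9,-0.8,0,0.05],[0,0,0,0]]]';  python3 -m inch '[[[2.9,-0.8,0,0.05],[2.9,-0.8,0,0.05],[2.9,-0.8,0,0.05],[2.9,-0.8,0,0.05],[2.9,-0.8,0,0.05],[2.9,-0.8,0,0.05],[2.9,-0.8,0,0.05],[2.9,-0.8,0,0.05],[0,0,0,0]]]'
python3 - <<'E'
from rect import *
cv2.imwrite("pics/r6.png",rect("side",.57,-.035,.131,.1,400))
o=observe(); p=o["tool_pos"][:2]-np.array([.5705,-.035])
yaw=o["tool_rot"][2]; a=yaw+np.pi/2; print("frame",np.degrees(a),"r",p@[np.cos(a),np.sin(a)],"t",p@[-np.sin(a),np.cos(a)])
E
```

```text
time: 15.12
tool_pos: [0.5892, 0.0218, 0.1217]
tool_rot: [3.142, -0.0, -0.599]
contact_force: [-0.8, 0.3, -0.4]
opening: 0.0006
time: 16.25
tool_pos: [0.61, 0.0101, 0.1216]
tool_rot: [3.141, -0.0, -0.999]
contact_force: [0.4, -0.6, 0.6]
opening: 0.0005
frame 32.798524192947646 r 0.05765745681901642 t 0.016685405986817343
```

View pics/r6.png

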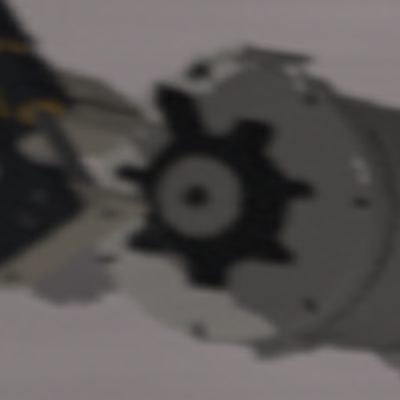

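The pointer is at (170,95), just short of the mark at (200,70), and the wheel looks to be mid-snap. I'll wait in place and look again.

```bash
python3 -m inch '[[[0,0,0,0],[0,0,0,0],[0,0,0,0],[0,0,0,0]]]'
python3 - <<'E'
from rect import *
im=rect("side",.57,-.035,.131,.1,400); cv2.imwrite("pics/r7.png",im)
print(np.abs(im[60:300,150:320].astype(int)-cv2.imread("pics/r6.png")[60:300,150:320]).mean())
E
```

```text
time: 16.8
tool_pos: [0.6101, 0.0103, 0.1217]
tool_rot: [-3.142, -0.0, -1.0]
contact_force: [-1.2, 0.1, -0.2]
opening: 0.0004
6.7445996732026146
```

View pics/r7.png

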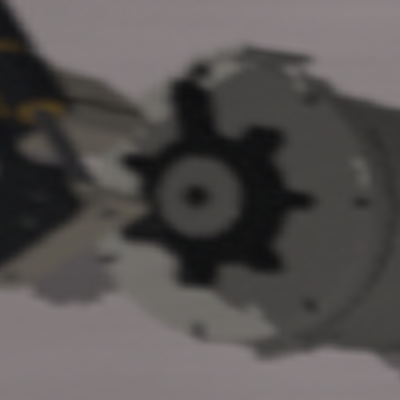

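It has clicked home: the pointer at (190,95) lines up with the broad mark at (200,70) and the lid has not moved. Backing off and lifting clear.

```bash
python3 -m inch '[[[-4,-2,0,0],[-4,-2,0,0],[0,0,-20,0],[0,0,-30,0],[0,0,-40,0],[0,0,-30,0],[0,0,0,0]]]'; python3 -m inch '[[[0,-40,0,0],[0,-40,0,0],[0,0,0,0],[0,0,0,0]]]'
python3 - <<'E'
from rect import *
cv2.imwrite("pics/r8.png",np.hstack([rect("side",.57,-.035,.131,.1,400),cv2.resize(read_camera("side")["img"],(533,400))])[:,:800])
E
```

```text
time: 17.73
tool_pos: [0.6103, 0.0195, 0.2444]
tool_rot: [-3.137, -0.003, -1.0]
contact_force: [0.3, -0.4, 0.2]
opening: 0.0004
time: 18.23
tool_pos: [0.6757, 0.0623, 0.2402]
tool_rot: [3.139, 0.001, -1.0]
contact_force: [0.0, -0.3, 0.4]
opening: 0.0008
```

View pics/r8.png

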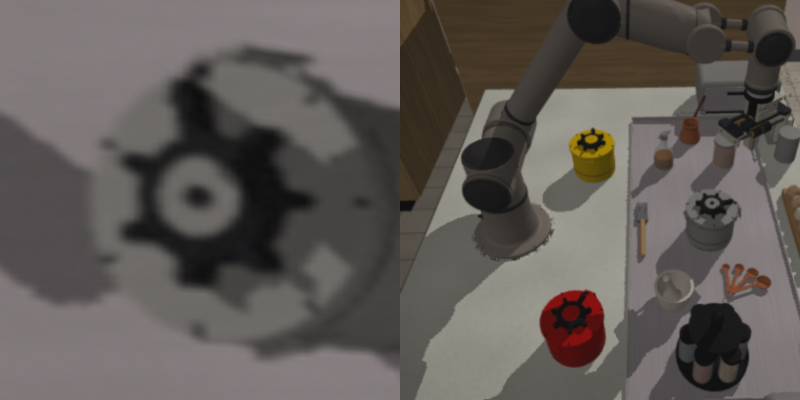

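The pointer (190,90) rests at the mark (200,70), the other lobes are on their marks, the canister and bystanders look unmoved, and the robot is clear of everything. Handing in.

```bash
python3 -c "from cell import *; print(hand_in())"
```

```text
the job is handed in; nothing more can be done
None
```

The day wheel on the steel canister is set. I pushed the pointer lobe clockwise through three clicks with the closed fingertips, and it rests in line with the broad mark over the clasp, not past it. I handed in at about 18 s.

- **First pass missed:** the fingertips went just outside the pointer, and the wheel had not turned in the picture afterwards. I backed out and repeated closer to the hub, which worked.
- **Last push:** one picture caught the wheel still about 10° short of the mark. Half a second later it had clicked home by itself.
- **Last checks:** the final side view shows the pointer at the mark and the other lobes on theirs. The canister and the things around it look unmoved, with the robot clear of everything. The end-of-move force readings stayed at about 1 N, which is no more than sensor noise.
- **Weaker evidence:** I judged the final alignment from the side camera only, because the arm blocked the top one earlier and I did not use it again. After the second click the network found the pointer in only one of two looks, so I counted that click mainly from the lobe positions.

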